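# Catch pigment lumps from the chute in a hand-held pan

## Robot

A 7-joint arm with a two-finger parallel gripper is mounted at the origin on the work surface. World frame = base frame: x ahead of the robot, y to its left, z up, the work surface at z = 0. Lengths are in m, angles in rad, forces in N, time in s.
With the tool pointing down it reaches from about 0.35 to 0.9 m from the base axis. Payload 19.9 kg.
Tool frame: the origin (TCP) lies midway between the tips of the shut fingers; the grasp point (between the pads) lies 19 mm behind it; z points along the fingers, y is the line along which they close (so a half turn about z gives the same grasp; the last joint's range is limited). The gripper opens to 85 mm and grips with 20 to 120 N. Pads are 22 mm wide; open, the fingers measure 114 mm over their backs; the gripper's body (76 mm by 85 mm) begins 54 mm behind the grasp point. The pads swing forward as they close: fully open they stand 13 mm farther back than shut.
Start: joints at [-1.173, 0.417, -0.01, 1.614, 0.005, 1.111, -0.053], TCP at [0.266, 0.566, 0.231] pointing down, gripper open.
Joint ranges: [-2.81, 2.81], [-0.39, 2.02], [-1.27, 1.25], [0.06, 2.57], [-1.19, 4.33], [0.19, 2], [-2.82, 2.82]. Speed limits (rad/s): [1.89, 1.89, 2.39, 2.39, 3.01, 3.01, 3.01].

## Interface

Orientations are given as a rotation vector (axis times angle).
In Python, from station import sense, viewer, order gives the robot as it stands.
- The arm moves only by the shell command python3 -m handwheel 'ROWS' [FORCE]. ROWS is JSON, a list of rows, each an object of numbers: "dx", "dy", "dz": the shift along the tool's x, y, z scaled (see below); "yaw": the turn about the tool's z scaled (see below); "hand": the finger opening in mm, from 0 to 85.4. A call has 1 to 5 rows; each row shifts and turns the commanded pose from where the row before left it, along the tool's axes as they then stand; what a row does not reach is not made up. The controller multiplies each number of a shift by 0.03 m and each number of a turn by 0.12 rad. A row lasts 1/12 s, in which the tool goes at most 41.7 mm and 7.16 degrees, less where a joint would pass 70% of its speed; a pose out of reach is approached as far as the arm can. A call with a number of a shift or a turn outside -1 to 1 is refused whole. A call with a gripper value outside its range is refused whole. The fingers move at their own pace and stop on an object; FORCE is the grip in N (left out, the last holds). Time passes only in rows, so rows that do not move let the fingers close. It gives the time, the measured TCP pose, the force, the opening and the grip force at its end, in the units of the state.
- sense(): the state, without advancing time (a new reading comes with each control period).
- viewer.grab_frame(name): name is "side" or "top"; returns a dict with "frame" (384x512x3 uint8, red, green, blue), "mtx" (3x3 intrinsics, pixels), "pose" (4x4, takes a point from camera to world coordinates). Camera axes: x right, y down, z forward; pixel columns grow to the right and rows downward; lengths in m; the calibration is good to about 2 mm. A picture is of the moment at which its call begins. There is no depth.
- order.finish_job(): hands the job in; it is judged then, once.
The state is a dict: "time_s": time; "q": joint angles; "joint_velocities": joint speeds; "joint_torque": joint torques, N m; "eef_pos": TCP position; "ee_rot": TCP orientation; "contact_force": force on the tool from outside, world axes, zero at the start; "wrist_torque": the same for the moment, N m; "opening": finger opening in m; "gripper_force": force on a finger pad.
Only numpy, scipy, OpenCV 4.12 (cv2) and the standard library are available. Lean on these libraries where they do the work, as an engineer would, in place of code of your own. Each camera call takes 0.05 s, during which the arm holds its last target. There are 200 camera calls.

## Task

Take the white enamel pan by its wooden handle, hold it up under the mouth of the pigment chute and push the red release bar up to its stop with the far rim of the pan, so that the gate opens and all three blue pigment lumps slide into the pan you are holding. Then lower the pan so that the gate closes again and set it down upright, lumps inside, well within the edges of the glass grinding slab. Spill no lump on the table or the slab, do not tip the pan, and leave the muller, jar and brush where they are.

Things in the scene. Friction and masses are not known exactly. Their poses are not given: they have to be found in the camera images.
- pan: White enamel pan, loose, 105 to 210 g. Rim outer radius 62 mm, base radius 48, height 46, walls 4, floor 5 thick. Straight level dark wooden handle, 16 mm wide, 12 high, along the pan's -x from 58 to 166 mm off its axis, mid-height 38 mm above the underside. Origin: centre of underside, z up. Starts on the table, handle roughly toward the robot, left or right, across from the slab.
- pan_grip (a point): Point on the pan's handle to grip: 115 mm from the pan's axis, at the handle's mid-height (38 mm above the pan's underside).
- pan_in (a point): Centre of the pan's inner floor, 5 mm above its underside.
- chute: Pigment chute, fixed: open aluminium channel on a wooden column and foot, sloping 32 degrees down along its own -x, roughly toward the robot. Inner width 38 mm, walls 36 high. Origin: on the table straight under the middle of the lip; +x uphill, z up. Foot and column stand 60 mm and more uphill of the lip, so the space under the lip is free. Top 325 mm above the table.
- chute_lip (a point): Middle of the floor's lower edge (the lip) of the chute, 190 mm above the table; the floor plate is 4 mm thick. Lumps leave here toward the chute's -x.
- gate (a joint): Height of the lift gate: 0 shut (rests by its weight, about 80 g), 0.045 m fully open at its stop. A red plate across the channel 22 mm uphill of the lip, on two steel legs running down outside the channel to the red release bar; pushing the bar up lifts the plate; it falls shut by itself.
- bar (a point): Middle of the underside of the red release bar, level along the chute's y: 90 x 14 x 8 mm, 22 mm uphill (+x) of the lip, underside 127 mm above the table when shut, 172 mm fully up (12 mm below the lip's underside). A pan centred about 33 mm downhill (-x) of the lip lifts it with its far rim while its mouth is under the lip.
- lump0: Blue pigment lump, loose, about 26 x 24 x 23 mm, about 22 g, lying in the channel against the gate. Origin: its centre.
- lump1: Blue pigment lump like lump0, behind it in the channel. Origin: its centre.
- lump2: Blue pigment lump like lump0, the uppermost. Origin: its centre.
- slab: Pale green glass grinding slab, fixed flat on the table, 220 x 220 mm, 10 mm thick. Origin: centre of its underside (its top is 10 mm higher); x and y along its edges.
- muller: Glass muller (grinding pestle), loose, foot diameter 66 mm, 85 mm high, standing on the far part of the table; leave alone. Origin: centre of its underside.
- jar: Amber jar with brass cap, loose, diameter 72 mm, 90 mm high, on the far part of the table; leave alone. Origin: centre of its underside.
- brush: Flat paint brush with black handle, loose, 180 mm long, lying on the table near the robot; leave alone. Origin: under its middle.

How it is judged:
On the way, in this order (a step that is already met when the one before it is completed fails the run):
1. the pan, held up under the chute's mouth, has begun to lift the gate: bar raised more than 15 mm, pushed by the pan, pan axis within 60 mm of the lip, pan more than 60 mm above the table (value of joint gate above 0.015 m and contact force between pan and gate above 0.05 N and horizontal distance between pan and chute_lip below 0.06 m and height (world z) of pan above 0.06 m).
2. all three lumps lie in the pan while it is still held more than 60 mm above the table (horizontal distance between each of lump0, lump1, lump2 and pan_in below 0.058 m and z of lump0 in the frame of pan_in between 0 and 0.045 m and z of lump1 in the frame of pan_in between 0 and 0.045 m and z of lump2 in the frame of pan_in between 0 and 0.045 m and height (world z) of pan above 0.06 m), for 0.2 s.
At the end, for the whole second after the job is handed in: All three lumps lie inside the pan; the pan stands upright (within 0.1 rad) and at rest on the slab's top, its axis within 60 mm of the slab's centre along both slab edges (so its base is wholly on the slab); the gate is shut again (less than 6 mm open) (horizontal distance between each of lump0, lump1, lump2 and pan_in below 0.058 m and z of lump0 in the frame of pan_in between 0 and 0.045 m and z of lump1 in the frame of pan_in between 0 and 0.045 m and z of lump2 in the frame of pan_in between 0 and 0.045 m and value of joint gate below 0.006 m and angle between pan's own z axis and vertical below 0.1 rad and x of pan in the frame of slab between -0.06 and 0.06 m and y of pan in the frame of slab between -0.06 and 0.06 m and z of pan in the frame of slab between 0.005 and 0.015 m and linear speed of pan below 0.02 m/s); the robot touches nothing.
It fails at once if a lump comes to lie on the table (its centre lower than 14.5 mm) or touches the slab (height (world z) of any of lump0, lump1, lump2 below 0.0145 m or contact force between any of lump0, lump1, lump2 and slab above 0.05 N).
It fails at once if the pan is tipped by more than 0.6 rad (angle between pan's own z axis and vertical above 0.6 rad).
It fails at once if the muller, jar or brush is shifted by more than 30 mm (distance of any of muller, jar, brush from where it was at the start of the episode above 0.03 m).
It also fails if it takes over 48 s, if anything falls off the work surface, if the arm or the gripper's body presses on something with over 40 N, if the wrist force passes 120 N, or if a joint passes its speed limit or range.

## Working session

There is one attempt and no reset: what is moved stays moved. The work goes in short steps, Python scripts to look and compute and a shell command to move; the robot and the scene stay as the last step left them, time stands still between calls to the robot, and variables do not carry over. Pictures are saved under pics/ and viewed, at most 10 in all, crops included, and the job is handed in when it is done.

```bash
mkdir -p pics; ls
cat > h.py <<'E'
import numpy as np,cv2
from station import sense,viewer,order
def grab(n,fn=None):
    f=viewer.grab_frame(n)
    if fn: cv2.imwrite('pics/'+fn,f['frame'][:,:,::-1])
    return f
def ray(f,u,v):
    d=np.linalg.inv(np.array(f['mtx']))@np.array([u,v,1.]); T=np.array(f['pose']); return T[:3,3],T[:3,:3]@d
def onz(f,u,v,z):
    o,d=ray(f,u,v); return o+d*(z-o[2])/d[2]
def proj(f,p):
    T=np.linalg.inv(np.array(f['pose'])); c=T[:3,:3]@np.array(p)+T[:3,3]; q=np.array(f['mtx'])@c; return q[:2]/q[2]
E
python3 - <<'E'
from h import *
np.set_printoptions(precision=4,suppress=True)
s=sense();print(s['time_s'],s['eef_pos'],s['ee_rot'],s['opening'])
for n in('top','side'):
    f=grab(n,n+'0.png');print(np.array(f['pose']),np.array(f['mtx']))
E
```

```text
pics
0.0 [0.266  0.5652 0.2307] [-0.6851 -3.0658  0.0019] 0.08529713052354929
[[ 0.0214 -0.9916  0.1277  0.4921]
 [-0.9996 -0.0235 -0.0148  0.0224]
 [ 0.0177 -0.1273 -0.9917  1.0233]
 [ 0.      0.      0.      1.    ]] [[360.1428   0.     255.9477]
 [  0.     360.1428 197.5571]
 [  0.       0.       1.    ]]
[[ 0.82   -0.3177  0.4761  0.076 ]
 [-0.5724 -0.4634  0.6765 -0.7142]
 [ 0.0057 -0.8272 -0.5619  0.7893]
 [ 0.      0.      0.      1.    ]] [[353.405    0.     256.3807]
 [  0.     353.405  188.9306]
 [  0.       0.       1.    ]]
```

View pics/top0.png

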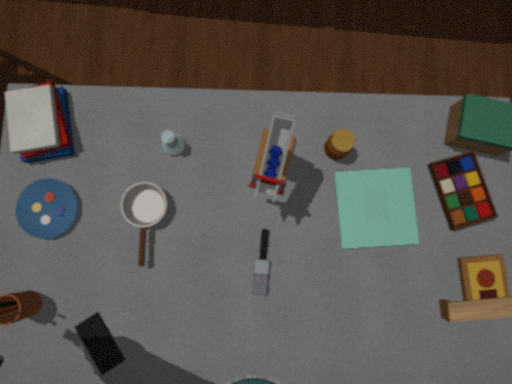

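View pics/side0.png

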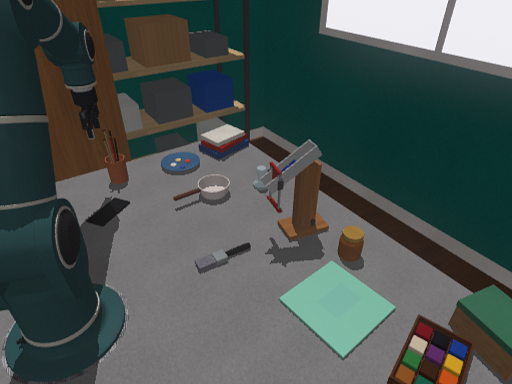

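The top view shows the pan at about (145,205) with its handle running to (142,265), the chute lip near (270,195), the red bar near (265,183) and the slab around (376,208). Next I measure them with masks and zoom in on the chute.

Run:
```python
from h import *
np.set_printoptions(precision=4,suppress=True)
f=grab('top');g=grab('side')
def big(m):
    c,_=cv2.findContours(m.astype('uint8'),0,2); return max(c,key=cv2.contourArea)
I=f['frame'];H=cv2.cvtColor(I,cv2.COLOR_RGB2HSV).astype(int)
# slab
c=big((H[...,0]>65)&(H[...,0]<90)&(H[...,1]>60)&(H[...,2]>130)); q=cv2.approxPolyDP(c,6,True)[:,0]
P=np.array([onz(f,*p,.01)[:2] for p in q]);print('slab',q.tolist(),P,P.mean(0))
# pan
sub=np.zeros(I.shape[:2],bool);sub[170:275,110:180]=1
m=sub&(H[...,2]>140)&(H[...,1]<60)
m=cv2.morphologyEx(m.astype('uint8'),3,np.ones((5,5)))
c=big(m);(x,y),r=cv2.minEnclosingCircle(c);print('pan px',x,y,r,cv2.fitEllipse(c))
o=onz(f,x,y,.046);print('pan',o, 'edge r',np.linalg.norm(onz(f,x+r,y,.046)-o))
hm=sub&(H[...,1]>90)&((H[...,0]<20)|(H[...,0]>170))
c=big(hm);rc=cv2.minAreaRect(c);bp=cv2.boxPoints(rc);print('handle',[onz(f,*p,.044)[:2] for p in bp],rc)
print('handle centroid',onz(f,*rc[0],.044))
print(I[205,145],I[195,145],I[250,142],I[185,145], I[300,142])
cv2.imwrite('pics/z.png',np.hstack([cv2.resize(I[105:210,235:310],None,fx=5,fy=5,interpolation=2),cv2.resize(g['frame'][130:235,245:330],None,fx=5,fy=5,interpolation=2)])[:,:,::-1])
```

```text
slab [[408, 168], [335, 173], [342, 248], [418, 242]] [[ 0.7191 -0.4302]
 [ 0.6991 -0.2184]
 [ 0.486  -0.2366]
 [ 0.5073 -0.4516]] [ 0.6029 -0.3342]
pan px 142.98387145996094 204.01612854003906 22.826242446899414 ((144.3367919921875, 204.42514038085938), (41.1631965637207, 44.013816833496094), 32.161563873291016)
pan [0.593  0.3141 0.046 ] edge r 0.06170704658872491
handle [array([0.4304, 0.3174]), array([0.5288, 0.3178]), array([0.5283, 0.305 ]), array([0.4299, 0.3048])] ((141.6534423828125, 246.39138793945312), (4.756484031677246, 37.11231994628906), 3.3664608001708984)
handle centroid [0.479  0.3112 0.044 ]
[179 175 170] [181 176 172] [73 41 28] [90 87 84] [104 106 105]
```

View pics/z.png

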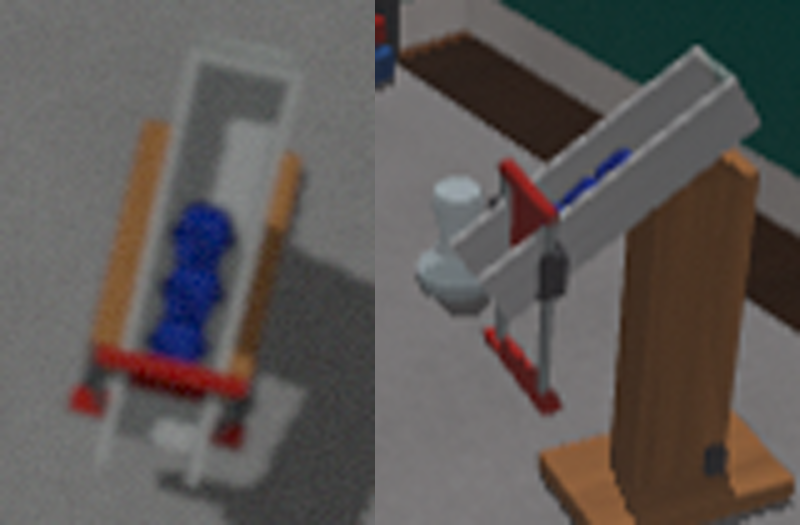

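The crop shows the red bar with its ends at about top (249,186.5) to (284,192.5) and side (267,197) to (282,212). The lower wall ends of the channel are at about top (255.6,198) and (274.4,201.5).

Run:
```python
from h import *
np.set_printoptions(precision=4,suppress=True)
f=grab('top');g=grab('side')
def red(I):
    H=cv2.cvtColor(I,cv2.COLOR_RGB2HSV).astype(int);return ((H[...,0]<6)|(H[...,0]>172))&(H[...,1]>150)&(H[...,2]>60)
m=red(f['frame']);m[:105]=0;m[210:]=0;m[:,:235]=0;m[:,310:]=0
for r in range(172,196): print(r,''.join('#' if x else '.' for x in m[r,245:290]))
k=red(g['frame']);
for r in range(158,216): print(r,''.join('#' if x else '.' for x in k[r,260:290]))
def tri(a,b):
    o,d=ray(f,*a);p,e=ray(g,*b);s=np.linalg.lstsq(np.c_[d,-e],p-o,rcond=None)[0];return (o+d*s[0]+p+e*s[1])/2,np.linalg.norm(o+d*s[0]-p-e*s[1])
print(tri((251,186),(268.5,197)),tri((282.5,192.5),(280.5,211)))
# channel wall tops upper end corners and lower
def zl(x,y):return 235+x/5,105+y/5
def zs(x,y):return 245+(x-375)/5,130+y/5
print('topL',tri(zl(190,50),zs(697,50)),'topR',tri(zl(298,75),zs(737,80)))
print('lowL',tri(zl(103,465),zs(452,247)),'lowR',tri(zl(197,482),zs(484,280)))
for a in [(251,186),(282.5,192.5)]:print(onz(f,*a,.135))
```

```text
172 .............................................
173 .............................................
174 ..........#..................................
175 ..........####...............................
176 ..........##########.........................
177 ..........#############......................
178 ...........##.################...............
179 ................################.............
180 .................###################.........
181 ....................###################......
182 .......................################......
183 .....###...................#.##...#####......
184 .....###............................#........
185 .....####....................................
186 .....#####...................................
187 .............................................
188 .............................................
189 .............................................
190 ....................................##.......
191 ...................................###.......
192 ...................................###.......
193 ...................................##........

[... 1919 characters left out ...]

210 .................####.........
211 ..................####........
212 ..............................
213 ..............................
214 ..............................
215 ..............................
(array([0.6382, 0.0208, 0.1298]), np.float64(0.004847092077748156)) (array([ 0.624 , -0.0589,  0.13  ]), np.float64(0.005785781939258536))
topL (array([ 0.7554, -0.0203,  0.3162]), np.float64(0.0033318668270355123)) topR (array([ 0.7458, -0.0646,  0.3176]), np.float64(0.004024013198831541))
lowL (array([0.597 , 0.0098, 0.2177]), np.float64(0.005042420303422049)) lowR (array([ 0.5899, -0.0325,  0.2199]), np.float64(0.004680414027368313))
[0.6353 0.0221 0.135 ]
[ 0.6208 -0.0568  0.135 ]
```

```bash
python3 -m handwheel '[{"yaw":-0.91},{"yaw":-0.91},{"yaw":-0.91},{"yaw":-0.92},{}]'
python3 - <<'E'
from h import *
from scipy.spatial.transform import Rotation as R
s=sense();print(s['time_s'],s['eef_pos'],R.from_rotvec(s['ee_rot']).as_matrix().round(3),np.round(s['q'],2))
E
```

```text
0.3 [0.26605421 0.56540123 0.23104662] [[-0.905  0.426 -0.   ]
 [ 0.426  0.905 -0.   ]
 [-0.    -0.    -1.   ]] [-1.17  0.42 -0.01  1.61  0.    1.11 -0.05]invalid input at $[0]: expected keys dx, dy, dz, yaw, hand
```

```bash
python3 -m handwheel '[{"dx":0,"dy":0,"dz":0,"yaw":-0.91,"hand":85},{"dx":0,"dy":0,"dz":0,"yaw":-0.91,"hand":85},{"dx":0,"dy":0,"dz":0,"yaw":-0.91,"hand":85},{"dx":0,"dy":0,"dz":0,"yaw":-0.92,"hand":85},{"dx":0,"dy":0,"dz":0,"yaw":0,"hand":85}]'
cat > st.py <<'E'
from h import *
from scipy.spatial.transform import Rotation as R
s=sense();print(round(s['time_s'],2),np.round(s['eef_pos'],4),R.from_rotvec(s['ee_rot']).as_matrix().round(3).tolist(),np.round(s['q'],2),np.round(s['contact_force'],1),s['opening'],s['gripper_force'])
E
python3 st.py
```

```text
time_s: 0.72
eef_pos: [0.2662, 0.5654, 0.2312]
ee_rot: [0.006, -3.141, 0.0]
contact_force: [-0.4, -0.3, -0.2]
opening: 0.0853
gripper_force: 0.0
0.72 [0.2662 0.5654 0.2312] [[-1.0, -0.004, -0.0], [-0.004, 1.0, -0.0], [0.0, -0.0, -1.0]] [-1.11  0.42 -0.1   1.61  0.04  1.11  0.36] [-0.4 -0.3 -0.2] 0.08526256233486416 0.0
```

```bash
python3 -m handwheel '[{"dx":-0.79,"dy":-0.94,"dz":0,"yaw":0,"hand":85},{"dx":-0.79,"dy":-0.94,"dz":0,"yaw":0,"hand":85},{"dx":-0.79,"dy":-0.94,"dz":0,"yaw":0,"hand":85},{"dx":-0.79,"dy":-0.94,"dz":0,"yaw":0,"hand":85},{"dx":-0.79,"dy":-0.94,"dz":0,"yaw":0,"hand":85}]' >/dev/null
python3 -m handwheel '[{"dx":-0.79,"dy":-0.94,"dz":0,"yaw":0,"hand":85},{"dx":-0.79,"dy":-0.94,"dz":0,"yaw":0,"hand":85},{"dx":-0.79,"dy":-0.94,"dz":0.5,"yaw":0,"hand":85},{"dx":-0.79,"dy":-0.94,"dz":0.5,"yaw":0,"hand":85},{"dx":0,"dy":0,"dz":1,"yaw":0,"hand":85}]' 
python3 -m handwheel '[{"dx":0,"dy":0,"dz":1,"yaw":0,"hand":85},{"dx":0,"dy":0,"dz":1,"yaw":0,"hand":85},{"dx":0,"dy":0,"dz":0,"yaw":0,"hand":85}]'
python3 - <<'E'
from h import *
f=grab('top');g=grab('side')
cv2.imwrite('pics/a.png',np.hstack([cv2.resize(f['frame'][160:290,90:220],None,fx=3,fy=3),cv2.resize(g['frame'][100:230,140:270],None,fx=3,fy=3)])[:,:,::-1])
E
```

```text
time_s: 1.55
eef_pos: [0.4849, 0.3054, 0.1731]
ee_rot: [0.023, 3.136, 0.0]
contact_force: [2.8, -0.2, -0.1]
opening: 0.085
gripper_force: 0.0
time_s: 1.8
eef_pos: [0.4767, 0.3096, 0.1064]
ee_rot: [-0.009, -3.136, 0.007]
contact_force: [-0.3, -1.6, -0.6]
opening: 0.0849
gripper_force: 0.0
```

View pics/a.png

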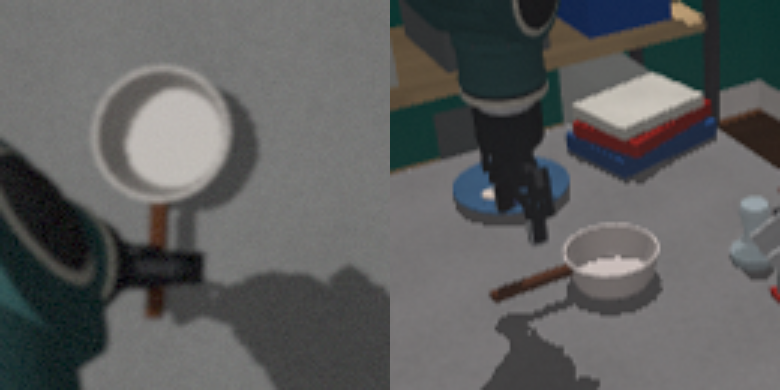

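The image shows the fingers open above the handle, with the handle between them. Continuing down and gripping.

```bash
python3 -m handwheel '[{"dx":0,"dy":0,"dz":1,"yaw":0,"hand":85},{"dx":0,"dy":0,"dz":0.8,"yaw":0,"hand":85},{"dx":0,"dy":0,"dz":0.5,"yaw":0,"hand":85},{"dx":0,"dy":0,"dz":0,"yaw":0,"hand":85},{"dx":0,"dy":0,"dz":0,"yaw":0,"hand":85}]' ; python3 st.py
```

```text
time_s: 2.32
eef_pos: [0.4796, 0.3119, 0.044]
ee_rot: [0.004, 3.14, 0.001]
contact_force: [-0.4, 0.4, 0.4]
opening: 0.0851
gripper_force: 0.0
2.32 [0.4796 0.3119 0.044 ] [[-1.0, 0.003, 0.001], [0.003, 1.0, 0.001], [-0.001, 0.001, -1.0]] [-0.65  0.57  0.03  1.88 -0.02  0.69  0.96] [-0.4  0.4  0.4] 0.0851153531026008 0.0
```

```bash
python3 -m handwheel '[{"dx":0,"dy":0,"dz":0.5,"yaw":0,"hand":85},{"dx":0,"dy":0,"dz":0.35,"yaw":0,"hand":50},{"dx":0,"dy":0,"dz":0,"yaw":0,"hand":30},{"dx":0,"dy":0,"dz":0,"yaw":0,"hand":0},{"dx":0,"dy":0,"dz":0,"yaw":0,"hand":0}]' 60
python3 -m handwheel '[{"dx":0,"dy":0,"dz":0,"yaw":0,"hand":0},{"dx":0,"dy":0,"dz":0,"yaw":0,"hand":0},{"dx":0,"dy":0,"dz":0,"yaw":0,"hand":0},{"dx":0,"dy":0,"dz":0,"yaw":0,"hand":0},{"dx":0,"dy":0,"dz":0,"yaw":0,"hand":0}]' 110
```

```text
time_s: 2.73
eef_pos: [0.4794, 0.3116, 0.0178]
ee_rot: [0.003, 3.141, 0.001]
contact_force: [-0.3, -0.1, 0.4]
opening: 0.0381
gripper_force: 0.0
time_s: 3.15
eef_pos: [0.4791, 0.3115, 0.0171]
ee_rot: [0.003, 3.141, 0.0]
contact_force: [-2.2, -0.2, 5.0]
opening: 0.0141
gripper_force: 107.3
```

```bash
python3 -m handwheel '[{"dx":0,"dy":0,"dz":-0.3,"yaw":0,"hand":0},{"dx":0.1,"dy":0,"dz":-0.6,"yaw":0,"hand":0},{"dx":0.25,"dy":0,"dz":-0.7,"yaw":0,"hand":0},{"dx":0.25,"dy":0,"dz":-0.4,"yaw":0,"hand":0},{"dx":0,"dy":0,"dz":0,"yaw":0,"hand":0}]'
python3 -m handwheel '[{"dx":0,"dy":-0.4,"dz":0,"yaw":0,"hand":0},{"dx":0,"dy":-0.8,"dz":0,"yaw":0,"hand":0},{"dx":0,"dy":-0.8,"dz":0,"yaw":0,"hand":0},{"dx":0,"dy":-0.8,"dz":0,"yaw":0,"hand":0},{"dx":0,"dy":-0.8,"dz":0,"yaw":0,"hand":0}]'
python3 -m handwheel '[{"dx":0,"dy":-0.8,"dz":0,"yaw":0,"hand":0},{"dx":0,"dy":-0.8,"dz":0,"yaw":0,"hand":0},{"dx":0,"dy":-0.5,"dz":0,"yaw":0,"hand":0},{"dx":0,"dy":-0.2,"dz":0,"yaw":0,"hand":0},{"dx":0,"dy":0,"dz":0,"yaw":0,"hand":0}]'
python3 - <<'E'
from h import *
s=sense();print(s['eef_pos'])
f=grab('top');g=grab('side')
cv2.imwrite('pics/b.png',np.hstack([cv2.resize(f['frame'][120:250,160:290],None,fx=3,fy=3),cv2.resize(g['frame'][120:250,180:310],None,fx=3,fy=3)])[:,:,::-1])
E
```

```text
time_s: 3.57
eef_pos: [0.4607, 0.3121, 0.0794]
ee_rot: [0.002, 3.14, 0.003]
contact_force: [1.1, 1.0, -1.9]
opening: 0.0144
gripper_force: 107.4
time_s: 3.98
eef_pos: [0.4604, 0.2013, 0.076]
ee_rot: [-0.003, -3.14, 0.002]
contact_force: [-0.3, -0.5, -3.0]
opening: 0.0142
gripper_force: 107.4
time_s: 4.4
eef_pos: [0.4605, 0.1324, 0.0763]
ee_rot: [-0.007, -3.141, 0.002]
contact_force: [0.1, -0.4, -2.2]
opening: 0.014
gripper_force: 107.4
[0.46050088 0.1324203  0.07629539]
```

View pics/b.png

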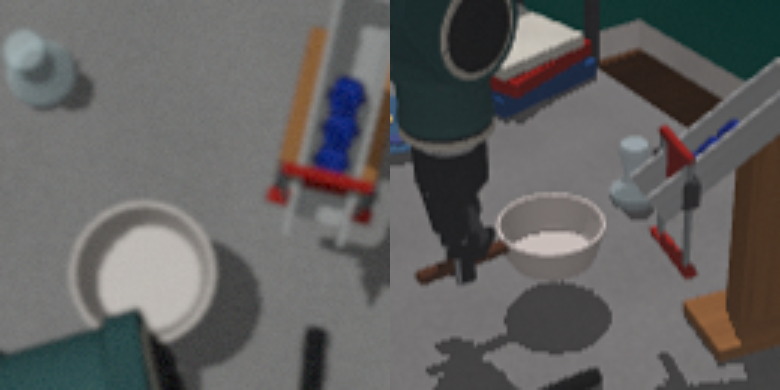

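The pan is gripped and level in the air, and the lumps are still behind the shut gate. Measuring the pan centre relative to the TCP.

Run:
```python
from h import *
f=grab('top');s=sense();I=f['frame'];H=cv2.cvtColor(I,cv2.COLOR_RGB2HSV).astype(int)
g=cv2.GaussianBlur(cv2.cvtColor(I,cv2.COLOR_RGB2GRAY),(3,3),0).astype(int)
# rim outer edge by radial scan from approx centre
pts=[]
for a in np.radians(np.arange(-180,15,5)):
    rr=np.arange(19,31,.25);v=cv2.remap(g.astype('float32'),(207.8+rr*np.cos(a)).astype('float32')[None],(209.5+rr*np.sin(a)).astype('float32')[None],1)[0]
    i=np.argmin(np.gradient(v));pts.append((207.8+rr[i]*np.cos(a),209.5+rr[i]*np.sin(a)))
W=np.array([onz(f,*p,s['eef_pos'][2]-.0171+.045)[:2] for p in pts])
for _ in range(3):
    x=np.linalg.lstsq(np.c_[2*W,np.ones(len(W))],(W**2).sum(1),rcond=None)[0];r=np.sqrt(x[2]+x[:2]@x[:2]);e=abs(np.linalg.norm(W-x[:2],axis=1)-r);print(x[:2],r,len(W),e.max());W=W[e<max(.003,np.median(e)*2)]
print('off',x[:2]-s['eef_pos'][:2])
```

```text
[0.57472316 0.13566827] 0.06302955184625735 39 0.0014363998647242
[0.57472316 0.13566827] 0.06302955184625735 39 0.0014363998647242
[0.57472316 0.13566827] 0.06302955184625735 39 0.0014363998647242
off [0.11415486 0.00048479]
```

```bash
python3 -m handwheel '[{"dx":-0.1,"dy":-0.5,"dz":0,"yaw":0,"hand":0},{"dx":0,"dy":-0.8,"dz":0,"yaw":0,"hand":0},{"dx":0,"dy":-0.8,"dz":0,"yaw":0,"hand":0},{"dx":0,"dy":-0.8,"dz":0,"yaw":0,"hand":0},{"dx":0,"dy":-0.8,"dz":0,"yaw":0,"hand":0}]' >/dev/null
python3 -m handwheel '[{"dx":0,"dy":-0.7,"dz":0,"yaw":0,"hand":0},{"dx":0,"dy":-0.4,"dz":0,"yaw":0,"hand":0},{"dx":0,"dy":0,"dz":0,"yaw":0,"hand":0},{"dx":0,"dy":0,"dz":0,"yaw":0,"hand":0},{"dx":0,"dy":0,"dz":0,"yaw":0,"hand":0}]'
python3 - <<'E'
from h import *
s=sense();print(s['eef_pos'])
f=grab('top');g=grab('side')
cv2.imwrite('pics/c.png',np.hstack([cv2.resize(f['frame'][120:250,200:330],None,fx=3,fy=3),cv2.resize(g['frame'][120:250,200:330],None,fx=3,fy=3)])[:,:,::-1])
E
```

```text
time_s: 5.38
eef_pos: [0.4635, -0.0084, 0.0767]
ee_rot: [-0.0, -3.142, -0.0]
contact_force: [-0.2, -0.0, -1.1]
opening: 0.0141
gripper_force: 107.4
[ 0.46352615 -0.00835033  0.0767112 ]
```

View pics/c.png

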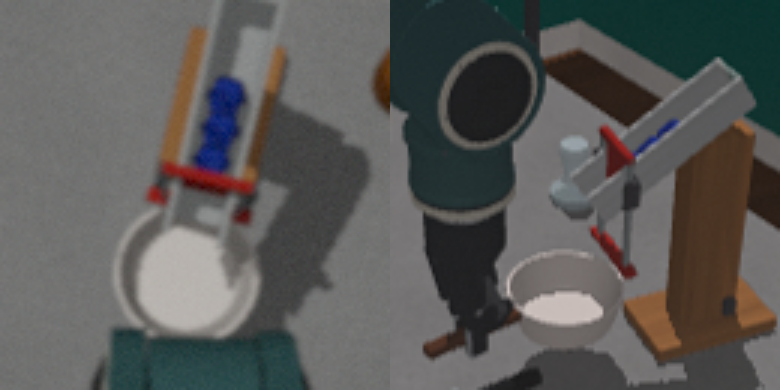

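```bash
python3 -m handwheel '[{"dx":0,"dy":0,"dz":-0.4,"yaw":0,"hand":0},{"dx":0,"dy":0,"dz":-0.5,"yaw":0,"hand":0},{"dx":0,"dy":0,"dz":-0.5,"yaw":0,"hand":0},{"dx":0,"dy":0,"dz":-0.4,"yaw":0,"hand":0},{"dx":0,"dy":0,"dz":-0.35,"yaw":0,"hand":0}]'
python3 -m handwheel '[{"dx":0,"dy":0,"dz":0,"yaw":0,"hand":0},{"dx":0,"dy":0,"dz":0,"yaw":0,"hand":0},{"dx":0,"dy":0,"dz":0,"yaw":0,"hand":0},{"dx":0,"dy":0,"dz":0,"yaw":0,"hand":0},{"dx":0,"dy":0,"dz":0,"yaw":0,"hand":0}]'
python3 - <<'E'
from h import *
s=sense();print(s['eef_pos'])
f=grab('top');g=grab('side')
cv2.imwrite('pics/d.png',np.hstack([cv2.resize(f['frame'][120:250,200:330],None,fx=3,fy=3),cv2.resize(g['frame'][120:250,200:330],None,fx=3,fy=3)])[:,:,::-1])
E
```

```text
time_s: 5.9
eef_pos: [0.4634, -0.0088, 0.1421]
ee_rot: [0.001, 3.141, 0.0]
contact_force: [-0.1, 0.4, -3.5]
opening: 0.0137
gripper_force: 107.3
time_s: 6.32
eef_pos: [0.4629, -0.0096, 0.1406]
ee_rot: [-0.003, -3.14, 0.0]
contact_force: [-0.8, 0.4, -3.9]
opening: 0.0142
gripper_force: 107.7
[ 0.46291746 -0.00964051  0.14061012]
```

View pics/d.png

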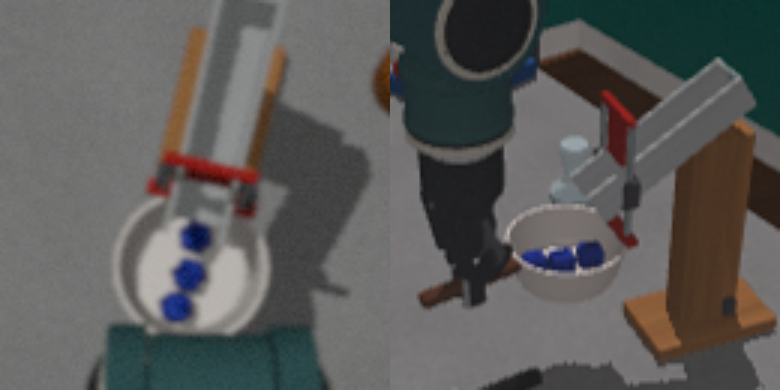

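All three lumps lie in the pan and the gate is lifted. Lowering gently, then moving over to the slab.

```bash
python3 -m handwheel '[{"dx":0,"dy":0,"dz":0.2,"yaw":0,"hand":0},{"dx":0,"dy":0,"dz":0.35,"yaw":0,"hand":0},{"dx":0,"dy":0,"dz":0.45,"yaw":0,"hand":0},{"dx":0,"dy":0,"dz":0.45,"yaw":0,"hand":0},{"dx":0,"dy":0,"dz":0.35,"yaw":0,"hand":0}]'
python3 -m handwheel '[{"dx":0,"dy":0,"dz":0.2,"yaw":0,"hand":0},{"dx":0,"dy":-0.1,"dz":0,"yaw":0,"hand":0},{"dx":0,"dy":-0.2,"dz":0,"yaw":0,"hand":0},{"dx":0,"dy":-0.35,"dz":0,"yaw":0,"hand":0},{"dx":0,"dy":-0.5,"dz":0,"yaw":0,"hand":0}]' >/dev/null
python3 -m handwheel '[{"dx":-0.1,"dy":-0.6,"dz":0,"yaw":0,"hand":0},{"dx":-0.1,"dy":-0.6,"dz":0,"yaw":0,"hand":0},{"dx":-0.1,"dy":-0.6,"dz":0,"yaw":0,"hand":0},{"dx":-0.1,"dy":-0.6,"dz":0,"yaw":0,"hand":0},{"dx":-0.1,"dy":-0.6,"dz":0,"yaw":0,"hand":0}]'
python3 -m handwheel '[{"dx":-0.1,"dy":-0.6,"dz":0,"yaw":0,"hand":0},{"dx":-0.1,"dy":-0.6,"dz":0,"yaw":0,"hand":0},{"dx":-0.1,"dy":-0.6,"dz":0,"yaw":0,"hand":0},{"dx":-0.07,"dy":-0.6,"dz":0,"yaw":0,"hand":0},{"dx":0,"dy":-0.6,"dz":0,"yaw":0,"hand":0}]' >/dev/null
python3 -m handwheel '[{"dx":0,"dy":-0.6,"dz":0,"yaw":0,"hand":0},{"dx":0,"dy":-0.6,"dz":0,"yaw":0,"hand":0},{"dx":0,"dy":-0.6,"dz":0,"yaw":0,"hand":0},{"dx":0,"dy":-0.6,"dz":0,"yaw":0,"hand":0},{"dx":0,"dy":-0.5,"dz":0,"yaw":0,"hand":0}]'
python3 -m handwheel '[{"dx":0,"dy":-0.35,"dz":0,"yaw":0,"hand":0},{"dx":0,"dy":-0.2,"dz":0,"yaw":0,"hand":0},{"dx":0,"dy":0,"dz":0,"yaw":0,"hand":0},{"dx":0,"dy":0,"dz":0,"yaw":0,"hand":0},{"dx":0,"dy":0,"dz":0,"yaw":0,"hand":0}]'
python3 - <<'E'
from h import *
s=sense();print(s['eef_pos'])
f=grab('top');g=grab('side')
cv2.imwrite('pics/e.png',np.hstack([cv2.resize(f['frame'][120:270,240:430],None,fx=2,fy=2),cv2.resize(g['frame'][200:350,220:410],None,fx=2,fy=2)])[:,:,::-1])
E
```

```text
time_s: 6.83
eef_pos: [0.4629, -0.0097, 0.0856]
ee_rot: [-0.003, -3.141, 0.0]
contact_force: [0.1, 0.2, -2.1]
opening: 0.0141
gripper_force: 107.8
time_s: 7.67
eef_pos: [0.4783, -0.1364, 0.0821]
ee_rot: [0.004, 3.14, -0.001]
contact_force: [-0.1, -0.4, -2.6]
opening: 0.0139
gripper_force: 107.9
time_s: 8.5
eef_pos: [0.4884, -0.3139, 0.0821]
ee_rot: [0.005, 3.141, -0.002]
contact_force: [-0.3, -0.3, -2.8]
opening: 0.014
gripper_force: 107.8
time_s: 8.92
eef_pos: [0.4891, -0.3267, 0.0813]
ee_rot: [-0.001, -3.142, -0.001]
contact_force: [0.1, 0.5, -2.4]
opening: 0.0141
gripper_force: 107.9
[ 0.48908073 -0.32670197  0.08130414]
```

View pics/e.png

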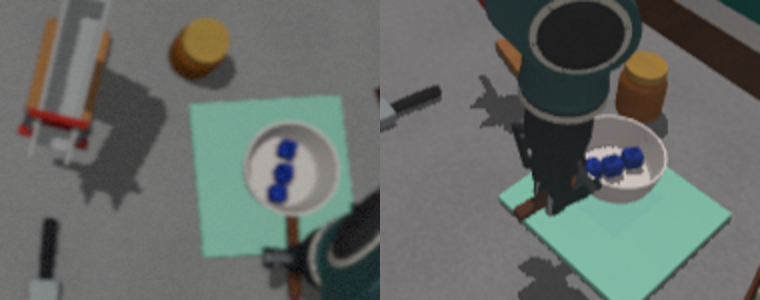

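All three lumps are in the pan over the slab, the gate is shut, and the jar and brush are untouched. Setting down.

```bash
python3 -m handwheel '[{"dx":0,"dy":0,"dz":0.3,"yaw":0,"hand":0},{"dx":0,"dy":0,"dz":0.5,"yaw":0,"hand":0},{"dx":0,"dy":0,"dz":0.4,"yaw":0,"hand":0},{"dx":0,"dy":0,"dz":0.3,"yaw":0,"hand":0},{"dx":0,"dy":0,"dz":0.15,"yaw":0,"hand":0}]'
python3 -m handwheel '[{"dx":0,"dy":0,"dz":0.05,"yaw":0,"hand":0},{"dx":0,"dy":0,"dz":0.05,"yaw":0,"hand":0},{"dx":0,"dy":0,"dz":0,"yaw":0,"hand":0},{"dx":0,"dy":0,"dz":0,"yaw":0,"hand":0}]'
```

```text
time_s: 9.43
eef_pos: [0.4883, -0.3272, 0.0301]
ee_rot: [-0.002, -3.14, -0.001]
contact_force: [0.0, 0.3, -1.9]
opening: 0.0138
gripper_force: 107.9
time_s: 9.77
eef_pos: [0.4892, -0.3278, 0.0293]
ee_rot: [0.003, 3.141, -0.001]
contact_force: [-0.4, 0.7, -1.4]
opening: 0.0136
gripper_force: 108.0
```

```bash
python3 -m handwheel '[{"dx":0,"dy":0,"dz":0.05,"yaw":0,"hand":0},{"dx":0,"dy":0,"dz":0,"yaw":0,"hand":0},{"dx":0,"dy":0,"dz":0,"yaw":0,"hand":0}]'
python3 -m handwheel '[{"dx":0,"dy":0,"dz":0.04,"yaw":0,"hand":0},{"dx":0,"dy":0,"dz":0,"yaw":0,"hand":0},{"dx":0,"dy":0,"dz":0,"yaw":0,"hand":0}]'
```

```text
time_s: 10.02
eef_pos: [0.4892, -0.3279, 0.0277]
ee_rot: [0.003, 3.141, -0.001]
contact_force: [-0.9, -0.2, 2.3]
opening: 0.0137
gripper_force: 108.4
time_s: 10.27
eef_pos: [0.4888, -0.328, 0.0266]
ee_rot: [0.003, 3.141, -0.001]
contact_force: [-4.0, 1.1, 8.5]
opening: 0.0142
gripper_force: 109.5
```

```bash
python3 -m handwheel '[{"dx":0,"dy":0,"dz":0,"yaw":0,"hand":0},{"dx":0,"dy":0,"dz":0,"yaw":0,"hand":0},{"dx":0,"dy":0,"dz":0,"yaw":0,"hand":0}]' 20
python3 -m handwheel '[{"dx":0,"dy":0,"dz":0,"yaw":0,"hand":22},{"dx":0,"dy":0,"dz":0,"yaw":0,"hand":35},{"dx":0,"dy":0,"dz":0,"yaw":0,"hand":50},{"dx":0,"dy":0,"dz":0,"yaw":0,"hand":60},{"dx":0,"dy":0,"dz":0,"yaw":0,"hand":60}]'
python3 -m handwheel '[{"dx":0,"dy":0,"dz":0,"yaw":0,"hand":60},{"dx":0,"dy":0,"dz":-0.3,"yaw":0,"hand":60},{"dx":0,"dy":0,"dz":-0.6,"yaw":0,"hand":60},{"dx":0,"dy":0,"dz":-1,"yaw":0,"hand":60},{"dx":0,"dy":0,"dz":-1,"yaw":0,"hand":60}]'
python3 -m handwheel '[{"dx":0.5,"dy":0,"dz":-1,"yaw":0,"hand":60},{"dx":1,"dy":0,"dz":-0.5,"yaw":0,"hand":60},{"dx":0.5,"dy":0,"dz":0,"yaw":0,"hand":60},{"dx":0,"dy":0,"dz":0,"yaw":0,"hand":60},{"dx":0,"dy":0,"dz":0,"yaw":0,"hand":60}]'
python3 - <<'E'
from h import *
f=grab('top');g=grab('side')
cv2.imwrite('pics/f.png',np.hstack([cv2.resize(f['frame'][120:270,240:430],None,fx=2,fy=2),cv2.resize(g['frame'][120:350,220:410],(380,300))])[:,:,::-1])
E
```

```text
time_s: 10.52
eef_pos: [0.4889, -0.328, 0.0267]
ee_rot: [0.003, 3.141, -0.001]
contact_force: [-4.4, 1.0, 9.3]
opening: 0.0138
gripper_force: 109.5
time_s: 10.93
eef_pos: [0.4889, -0.3277, 0.0261]
ee_rot: [-0.003, -3.142, 0.0]
contact_force: [0.5, 0.2, -0.9]
opening: 0.0599
gripper_force: 0.0
time_s: 11.35
eef_pos: [0.4884, -0.3275, 0.1143]
ee_rot: [-0.003, -3.14, -0.001]
contact_force: [0.2, -0.7, 0.1]
opening: 0.0599
gripper_force: 0.0
time_s: 11.77
eef_pos: [0.4286, -0.3278, 0.1592]
ee_rot: [0.004, 3.14, -0.001]
contact_force: [-0.4, 0.5, -0.7]
opening: 0.0599
gripper_force: 0.0
```

View pics/f.png

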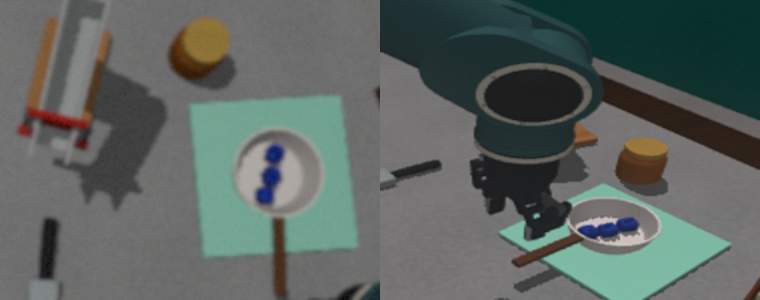

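The pan stands upright at the slab's centre (crop about (279,172)) with the three lumps inside. The gate is shut and the gripper is clear, so I'm handing in.

```bash
python3 -c "
from station import order
print(order.finish_job())"
```

```text
the job is handed in; nothing more can be done
None
```

The job is handed in, with no verdict returned: in the last picture the pan stood upright near the middle of the slab with all three lumps inside, the gate was shut, the jar and brush looked unmoved, the muller was not in that view and was never approached, and the gripper was clear.

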